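Stop a capping jig from rocking

TASK

The steel jar-capping jig on the bench rocks because the wedge shim under one of its four corner lugs has backed out. Press the corner lugs down with the fingertips, one at a time, until you find the one that gives and rocks the plate; then push that corner's orange shim fully home by its thumb tab, until the tab meets its guide shoe and the plate bears on all four shims, and press that corner once more to prove that it no longer gives. Leave the three sound shims and the things around alone, and do not grip or lift anything.

Things in the scene. Friction and masses are not known exactly. Their poses are not given: they have to be found in the camera images.
- bed: grey steel bed bolted to the bench under the jig: two side rails 270 mm long, 62 mm wide, 4 mm thick, a sheet between them. Origin on the bench top under the centre of the plate; x along the shims' slide direction, y to the left, z up. It does not move during the job
- jig_plate: 5.2 kg steel jig plate, 190 x 190 x 16 mm, four lugs 70 mm ahead / behind and 120 mm left / right of its centre, two black ring nests on top (to 55 mm above the bench). Origin: centre of its underside, 25 mm above the bench; z up. A button under each lug stands on a shim. Pressed with 8 N, a sound lug gives under 1 mm; the loose one gives 3 to 5 mm (4 N does it) and springs back on rubber buffers
- lug_a (a point): centre of the top face of the corner lug that stands over shim_a, 41 mm above the bench; press here. The lug is a flat steel tongue, 36 mm wide (along the bed's x) and 45 mm long (outward). The point stays put when the plate rocks
- lug_b (a point): centre of the top face of the corner lug that stands over shim_b, 41 mm above the bench; press here. The lug is a flat steel tongue, 36 mm wide (along the bed's x) and 45 mm long (outward). The point stays put when the plate rocks
- lug_c (a point): centre of the top face of the corner lug that stands over shim_c, 41 mm above the bench; press here. The lug is a flat steel tongue, 36 mm wide (along the bed's x) and 45 mm long (outward). The point stays put when the plate rocks
- lug_d (a point): centre of the top face of the corner lug that stands over shim_d, 41 mm above the bench; press here. The lug is a flat steel tongue, 36 mm wide (along the bed's x) and 45 mm long (outward). The point stays put when the plate rocks
- shim_a: orange wedge shim under lug_a, captive: slides only along its own +x (the bed's x, away from the robot). Origin: middle of the push face of its thumb tab, 20 mm above the bench; tab 25 mm wide, 8 mm thick (ahead of the origin), from 7 to 33 mm above the bench, free space in front (-x) for a finger. All shims: sliding takes 2 N free, 6 to 12 N under load
- shim_b: orange wedge shim under lug_b, captive: slides only along its own +x (the bed's x, away from the robot). Origin: middle of the push face of its thumb tab, 20 mm above the bench; tab 25 mm wide, 8 mm thick (ahead of the origin), from 7 to 33 mm above the bench, free space in front (-x) for a finger. All shims: they differ in length, so how far a tab stands out does not tell the loose one
- shim_c: orange wedge shim under lug_c, captive: slides only along its own +x (the bed's x, away from the robot). Origin: middle of the push face of its thumb tab, 20 mm above the bench; tab 25 mm wide, 8 mm thick (ahead of the origin), from 7 to 33 mm above the bench, free space in front (-x) for a finger. All shims: sloped lead-in 17 mm long at the tip, level behind it
- shim_d: orange wedge shim under lug_d, captive: slides only along its own +x (the bed's x, away from the robot). Origin: middle of the push face of its thumb tab, 20 mm above the bench; tab 25 mm wide, 8 mm thick (ahead of the origin), from 7 to 33 mm above the bench, free space in front (-x) for a finger. All shims: home = tab against the steel shoe, push face 30 mm short of the lug point
- spare_lid: loose black jar lid, 69 mm across, 12 mm high, to the right of the jig; leave alone
- jar: loose filled jar with a black lid, 70 mm across, 116 mm high, to the right of the jig; leave alone
- marker: loose blue and white marker pen, 135 mm long, to the left of the jig; leave alone
There are look-alikes about, which are no part of the job. Leave any green look-alike of the part that bears lug_c alone. Leave any blue look-alike of the part that bears lug_d alone.

How it is judged:
On the way, in this order (a step that is already met when the one before it is completed fails the run):
1. a corner lug is pressed and the plate rocks (angle between jig_plate's own z axis and vertical above 0.018 rad and contact force between the fingers and jig_plate above 1.5 N), for 0.1 s.
2. the loose shim has been pushed in: the untouched plate is level and bears on all four shims (angle between jig_plate's own z axis and vertical below 0.008 rad and contact force between the fingers and jig_plate below 0.2 N and distance of any of shim_a, shim_b, shim_c, shim_d from where it was at the start of the episode above 0.01 m and contact force between each of shim_a, shim_b, shim_c, shim_d and jig_plate above 0.5 N), for 0.2 s.
3. the lug over the shim that was pushed is pressed again with at least 4 N, and the plate stays level (angle between jig_plate's own z axis and vertical below 0.01 rad and contact force between the fingers and jig_plate above 4 N and ((distance of shim_a from where it was at the start of the episode above 0.01 m and horizontal distance between the grasp point and lug_a below 0.035 m) or (distance of shim_b from where it was at the start of the episode above 0.01 m and horizontal distance between the grasp point and lug_b below 0.035 m) or (distance of shim_c from where it was at the start of the episode above 0.01 m and horizontal distance between the grasp point and lug_c below 0.035 m) or (distance of shim_d from where it was at the start of the episode above 0.01 m and horizontal distance between the grasp point and lug_d below 0.035 m))), for 0.1 s.
At the end, for the whole second after the job is handed in: The plate is level within 0.008 rad and at rest, and each of the four shims carries it with more than 0.5 N; one shim is home, its push face within 34 mm of its lug point (angle between jig_plate's own z axis and vertical below 0.008 rad and contact force between each of shim_a, shim_b, shim_c, shim_d and jig_plate above 0.5 N and (horizontal distance between shim_a and lug_a below 0.034 m or horizontal distance between shim_b and lug_b below 0.034 m or horizontal distance between shim_c and lug_c below 0.034 m or horizontal distance between shim_d and lug_d below 0.034 m) and linear speed of jig_plate below 0.01 m/s); the robot touches nothing.
It fails at once if more than one shim is pushed (4 mm or more) (distance of each of shim_a, shim_b from where it was at the start of the episode above 0.004 m or distance of each of shim_a, shim_c from where it was at the start of the episode above 0.004 m or distance of each of shim_a, shim_d from where it was at the start of the episode above 0.004 m or distance of each of shim_b, shim_c from where it was at the start of the episode above 0.004 m or distance of each of shim_b, shim_d from where it was at the start of the episode above 0.004 m or distance of each of shim_c, shim_d from where it was at the start of the episode above 0.004 m).
It fails at once if the plate is lifted (centre 4 mm above its place) or shifted aside by 8 mm (z of jig_plate in the frame of bed above 0.029 m or distance of jig_plate from where it was at the start of the episode above 0.008 m).
It fails at once if the lid, the jar or the marker is moved by 25 mm or lifted (distance of any of spare_lid, jar, marker from where it was at the start of the episode above 0.025 m).
It also fails if it takes over 61 s, if anything falls off the work surface, if the arm or the gripper's body presses on something with over 40 N, if the wrist force passes 120 N, or if a joint passes its speed limit or range.

ROBOT

A 6-joint arm with a two-finger parallel gripper is mounted at the origin on a cart in front of the work surface, level with it; the furniture and walls round the work are solid. World frame = base frame: x ahead of the robot, y to its left, z up, the work surface at z = 0. Lengths are in m, angles in rad, forces in N, time in s.
With the tool pointing down it reaches from about 0.3 to 0.95 m from the base axis. Payload 3.1 kg.
Tool frame: the origin (TCP) lies on the centre line of the jaws, within the pads' length; the fingertips stand 17 mm ahead of it and the grasp point (between the pads) lies 2 mm behind it; y points along the fingers, x is the direction in which the jaws open and shut, and the axes are right-handed (so a half turn about y gives the same grasp; the last joint's range is limited). The gripper opens to 85 mm and grips with 20 to 120 N. Pads are 22 mm wide; open, the fingers measure 114 mm over their backs; the gripper's body (76 mm by 85 mm) begins 54 mm behind the grasp point. The pads swing forward as they close: fully open they stand 13 mm farther back than shut.
Start: joints at [1.225, 0.308, 1.634, -0, 1.2, -0.07], TCP at [0.17, 0.601, 0.248] pointing down, gripper open.
Joint ranges: [-3.06, 3.06], [-0.79, 1.96], [0.05, 2.63], [-1.19, 4.34], [0.05, 2.64], [-2.94, 2.94]. Speed limits (rad/s): [2.79, 2.79, 3.14, 3.14, 3.14, 3.14].

INTERFACE

Orientations are given as a unit quaternion [w, x, y, z].
In Python, from cell import * gives the robot as it stands. The module is installed in compiled form; this text tells all that it offers.
- The arm moves only by the tool send_rows, never from a script. Its argument "moves" is a list of rows, each a list of 7 numbers: the shift along the tool's x, y, z in units of 40 mm (1.0 is 40 mm), then the turn, a rotation vector about the tool's x, y, z in units of 6 degrees (1.0 is 6 degrees), then the closure, from 0 (fully open) to 1 (shut). In form: [[tx, ty, tz, ax, ay, az, fingers], ...]. A call has 1 to 8 rows; each row is the pose to reach, as a shift and turn from the pose commanded when the call began, along the tool's axes at that moment; what a row does not reach only later rows make up. A row lasts 1/12 s, in which the tool goes at most 41.7 mm and 7.16 degrees, less where a joint would pass 70% of its speed; a pose out of reach is approached as far as the arm can. A call with a gripper value outside its range is refused whole. The fingers move at their own pace and stop on an object; the grip force is fixed at half the most. Time passes only in rows, so rows that repeat a pose let the fingers close. It gives the time, the measured TCP pose, the force and the opening at its end, in the units of the state.
- sense(): the state, without advancing time (a new reading comes with each control period).
- camera(name): name is "scene" or "top" or "wrist"; returns a dict with "frame" (480x640x3 uint8, red, green, blue), "mtx" (3x3 intrinsics, pixels), "origin" and "orientation" of the camera in the world. Camera axes: x right, y up, looking along -z (the intrinsics and any distortion apply to the point x, -y, -z); pixel columns grow to the right and rows downward; lengths in m; the calibration is good to about 2 mm. A picture is of the moment at which its call begins. There is no depth.
- job_done(): hands the job in, once; it reports no verdict.
The state is a dict: "t": time; "joint_positions": joint angles; "dq": joint speeds; "joint_torque": joint torques, N m; "tool_pos": TCP position; "eef_rot": TCP orientation; "ft_force": force on the tool from outside, world axes, zero at the start; "wrist_torque": the same for the moment, N m; "finger_gap": finger opening in m.
Only numpy, scipy, OpenCV 4.12 (cv2) and the standard library are available. Lean on these libraries where they do the work, as an engineer would, in place of code of your own. Each camera call takes 0.05 s, during which the arm holds its last target.

## Working session

There is one attempt and no reset: what is moved stays moved. The work goes in short steps, Python scripts to look and compute and a tool call to move; the robot and the scene stay as the last step left them, time stands still between calls to the robot, and variables do not carry over. Pictures are saved under pics/ and viewed, and the job is handed in when it is done.

Besides the shell and the picture viewer there is one more tool, called after ">>>" as name(argument=value, ...), one argument or row to a line, values as JSON. send_rows: Moves the arm, as the interface text tells. Its arguments: {"type":"object","properties":{"moves":{"type":"array"}},"required":["moves"]}

```bash
mkdir -p pics
python3 - <<'E'
from cell import *
import cv2
s=sense(); print({k:s[k] for k in ('t','tool_pos','eef_rot','ft_force','finger_gap')})
for n in ("scene","top","wrist"):
    c=camera(n); cv2.imwrite(f"pics/{n}0.png",c["frame"][:,:,::-1]); print(n,c["mtx"],c["origin"],c["orientation"],[k for k in c])
    import numpy as np; np.savez(f"{n}0.npz",**{k:c[k] for k in("frame","mtx","origin","orientation")})
E
```

```text
{'t': 0.0, 'tool_pos': array([0.16996852, 0.60062835, 0.24701395]), 'eef_rot': array([-0.56354304,  0.56443298,  0.42582801, -0.42720621]), 'ft_force': array([-0.38405185, -0.35139385,  0.4419317 ]), 'finger_gap': 0.08523986699838625}
scene [[541.59254851   0.         328.16962548]
 [  0.         541.59254851 239.80463782]
 [  0.           0.           1.        ]] [-0.21682724 -0.66863864  0.65996024] [ 0.79757813  0.44370072 -0.20990693 -0.35062499] ['frame', 'mtx', 'origin', 'orientation']
top [[444.41825428   0.         322.67645258]
 [  0.         444.41825428 246.96215087]
 [  0.           0.           1.        ]] [ 0.36254871 -0.03578357  1.16394859] [ 0.70607563  0.05735055 -0.05421051 -0.70372533] ['frame', 'mtx', 'origin', 'orientation']
wrist [[369.07517317   0.         321.64964815]
 [  0.         369.07517317 246.48424233]
 [  0.           0.           1.        ]] [0.09514985 0.62230355 0.37191599] [ 0.78800477 -0.12230644 -0.09088745  0.59651411] ['frame', 'mtx', 'origin', 'orientation']
```

View pics/scene0.png

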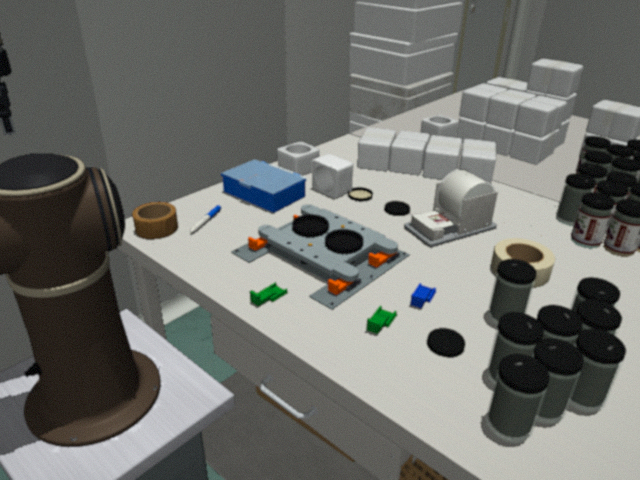

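View pics/top0.png

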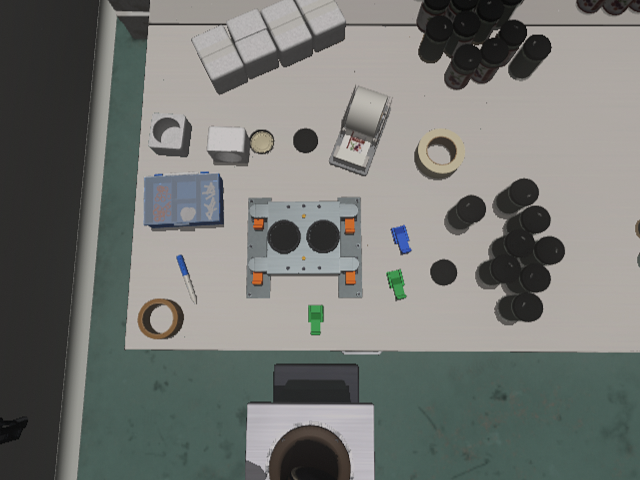

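View pics/wrist0.png

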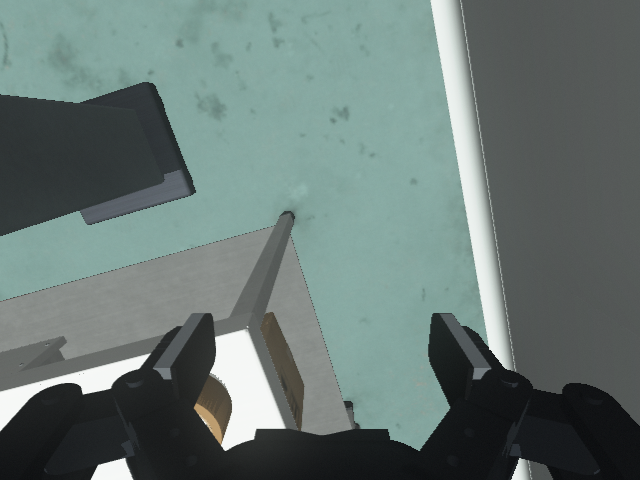

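Run:
```python
from scipy.spatial.transform import Rotation as R
print(R.from_quat([0.56443298,  0.42582801, -0.42720621,-0.56354304]).as_matrix().round(3))
```

```text
[[ 0.272 -0.001 -0.962]
 [ 0.962 -0.002  0.272]
 [-0.002 -1.     0.   ]]
```

The scene shows the jig with four orange tabs (top view at (258,224), (350,227), (257,278), (351,278)). The green look-alikes are at (316,319) and (397,284) and the blue one is at (401,239), all off the jig. The marker is at (187,278) and the lid at (444,272). I'll measure the bed and tabs next.

```bash
cat > h.py <<'E'
import numpy as np, cv2
from scipy.spatial.transform import Rotation as R
def rot(q): return R.from_quat([q[1],q[2],q[3],q[0]]).as_matrix()
def ray(c,px):
    d=np.linalg.inv(c["mtx"])@np.array([px[0],px[1],1.]); d=np.array([d[0],-d[1],-d[2]])
    return np.asarray(c["origin"]),rot(c["orientation"])@d
def onplane(c,px,z):
    o,d=ray(c,px); return o+d*(z-o[2])/d[2]
def proj(c,P):
    p=rot(c["orientation"]).T@(np.asarray(P)-c["origin"]); p=np.array([p[0],-p[1],-p[2]]); u=c["mtx"]@p; return u[:2]/u[2]
def tri(c1,p1,c2,p2):
    o1,d1=ray(c1,p1);o2,d2=ray(c2,p2)
    s,t=np.linalg.lstsq(np.stack([d1,-d2],1),o2-o1,rcond=None)[0]
    a=o1+s*d1;b=o2+t*d2; return (a+b)/2,np.linalg.norm(a-b)
E
python3 - <<'E'
from h import *
c=np.load("top0.npz"); f=c["frame"]
cv2.imwrite("pics/topcrop.png",cv2.resize(f[185:310,235:375],None,fx=5.5,fy=4.8*5.5/4.8*0.85,interpolation=cv2.INTER_CUBIC)[:,:,::-1])
s=np.load("scene0.npz"); g=s["frame"]
cv2.imwrite("pics/scenecrop.png",cv2.resize(g[195:310,225:415],None,fx=4.2,fy=4.2,interpolation=cv2.INTER_CUBIC)[:,:,::-1])
for n,cc in(("top",c),("scene",s)):
    h=cv2.cvtColor(cc["frame"],cv2.COLOR_RGB2HSV); m=cv2.inRange(h,(5,190,120),(16,255,255))
    k,l,st,ce=cv2.connectedComponentsWithStats(m)
    for i in range(1,k):
        if st[i,4]>20: print(n,st[i],ce[i].round(1),onplane(cc,ce[i],.033).round(4))
E
```

```text
top [254 219   9   9  66] [258.2 222.8] [0.6059 0.1377 0.033 ]
top [345 218   9  14 108] [349.4 224.8] [ 0.6012 -0.0996  0.033 ]
top [346 271   9  13 104] [350.1 277.2] [ 0.4649 -0.1006  0.033 ]
top [252 273  10  11  90] [257.1 278. ] [0.462  0.1365 0.033 ]
scene [249 238  16  11 111] [256.  242.3] [0.4462 0.1172 0.033 ]
scene [369 253  19  14 152] [377.7 257.7] [ 0.5833 -0.115   0.033 ]
scene [328 279  19  14 165] [336.5 284.7] [ 0.4493 -0.1156  0.033 ]
```

View pics/topcrop.png

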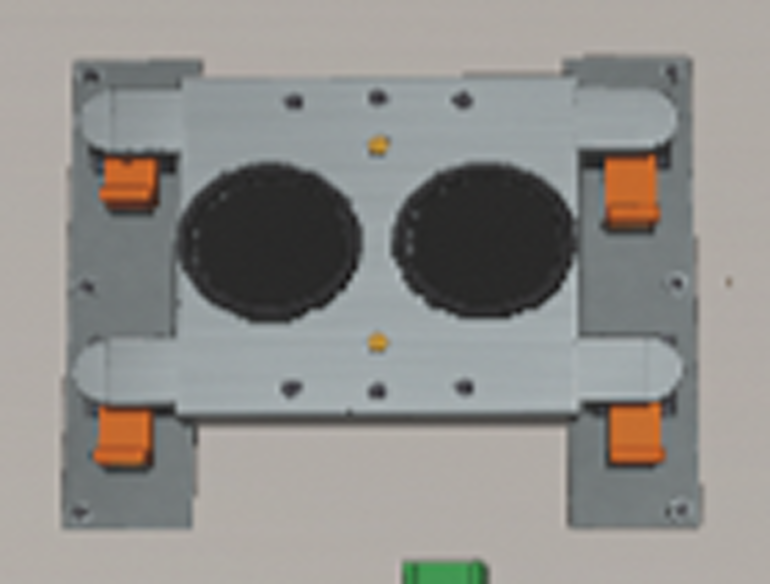

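View pics/scenecrop.png

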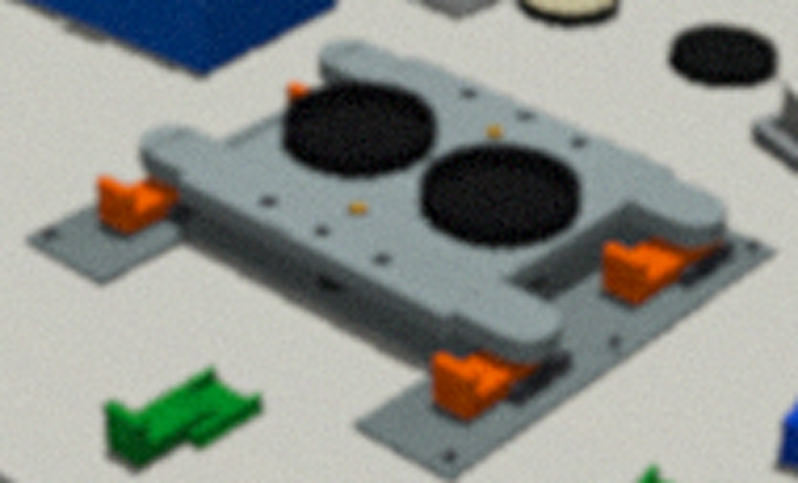

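Run:
```python
from h import *
c=np.load("top0.npz")
def P(x,y,z): return onplane(c,(235+(x+.5)/5.5-.5,185+(y+.5)/4.675-.5),z)
lt={'FL':P(80,120,.041),'FR':P(677,119,.041),'NL':P(73,371,.041),'NR':P(683,369,.041)}
for k,v in lt.items(): print(k,v.round(4))
print(np.linalg.norm(lt['FL']-lt['FR']),np.linalg.norm(lt['NL']-lt['NR']),np.linalg.norm(lt['NL']-lt['FL']))
b=[P(x,y,.004) for x,y in((74,60),(691,57),(62,527),(701,526))]
print(np.array(b).round(4)); 
ctr=sum(lt.values())/4; print('ctr',ctr, 'bedctr',sum(b)/4)
ux=(lt['FL']+lt['FR']-lt['NL']-lt['NR']); th=np.arctan2(ux[1],ux[0]); uy=(lt['FL']-lt['FR']+lt['NL']-lt['NR']); print('yaw',th,np.arctan2(-uy[0],uy[1]))
bx=b[0]+b[1]-b[2]-b[3];by=b[0]-b[1]+b[2]-b[3]; print(np.arctan2(bx[1],bx[0]),np.arctan2(-by[0],by[1]))
```

```text
FL [0.6372 0.1607 0.041 ]
FR [ 0.6385 -0.1208  0.041 ]
NL [0.497  0.1598 0.041 ]
NR [ 0.499  -0.1224  0.041 ]
0.28154435707444947 0.2821802934532087 0.14020464131088708
[[ 0.6817  0.1712  0.004 ]
 [ 0.6842 -0.1308  0.004 ]
 [ 0.4142  0.1688  0.004 ]
 [ 0.4158 -0.1329  0.004 ]]
ctr [0.56792152 0.01931708 0.041     ] bedctr [0.54896562 0.01905856 0.004     ]
yaw 0.008865796799647805 0.0058547206971298355
0.008420457963451608 0.006858465717102035
```

Geometry: the plate centre is about (0.568, 0.019) with yaw about 0.0075, so the lug points are:
- NL (0.497, 0.1385)
- NR (0.499, -0.1015)
- FL (0.637, 0.140)
- FR (0.639, -0.100)

The top crop shows all four orange shims under the lug ends. None of the green or blue parts is on the jig. I'm now moving toward NL with the fingers shut and turning the jaws along world y.

>>> send_rows(
  moves=[
    [-0.5,0.1,-0.6,0,-0.3,0,1],
    [-1.1,0.3,-1.3,0,-0.7,0,1],
    [-1.7,0.5,-2.0,0,-1.0,0,1],
    [-2.3,0.7,-2.8,0,-1.4,0,1],
    [-2.9,0.9,-3.5,0,-1.7,0,1],
    [-3.5,1.1,-4.2,0,-2.1,0,1],
    [-4.0,1.3,-4.9,0,-2.4,0,1],
    [-4.4,1.5,-5.5,0,-2.7,0,1],
  ],
)

```text
t: 0.82
tool_pos: [0.3346, 0.3698, 0.1877]
eef_rot: [0.498, -0.498, -0.502, 0.502]
ft_force: [0.6, -0.0, 0.1]
finger_gap: -0.0
```

>>> send_rows(
  moves=[
    [-0.8,0.3,-0.6,0,0,0,1],
    [-1.7,0.6,-1.2,0,0,0,1],
    [-2.6,1.0,-1.8,0,0,0,1],
    [-3.4,1.3,-2.4,0,0,0,1],
    [-4.2,1.6,-2.9,0,0,0,1],
    [-5.0,1.9,-3.5,0,0,0,1],
    [-5.8,2.2,-4.0,0,0,0,1],
    [-5.8,2.4,-4.0,0,0,0,1],
  ],
)

```text
t: 1.48
tool_pos: [0.4992, 0.1365, 0.0918]
eef_rot: [-0.498, 0.501, 0.501, -0.5]
ft_force: [0.5, -0.2, 0.4]
finger_gap: 0.0003
```

Run:
```python
from cell import *
import cv2
from h import *
s=sense(); print(s['t'],s['tool_pos'],rot(s['eef_rot']).round(4).tolist(),s['ft_force'])
c=camera("wrist"); f=c["frame"][:,:,::-1].copy()
for p in((.497,.1385),(.499,-.1015),(.637,.14),(.639,-.1)):
    u=proj(c,(*p,.041)); print(u)
    cv2.circle(f,(int(u[0]),int(u[1])),3,(0,0,255),-1)
cv2.imwrite("pics/w1.png",f)
```

```text
1.4833 [0.49921833 0.13651299 0.09179305] [[-0.0021, 0.0032, -1.0], [1.0, -0.0016, -0.0021], [-0.0016, -1.0, -0.0031]] [ 0.50856834 -0.23564776  0.44135752]
[325.02617923 283.53609132]
[-138.59417671  285.56452568]
[326.21153826 488.28598129]
[-52.92156842 489.11782577]
```

View pics/w1.png

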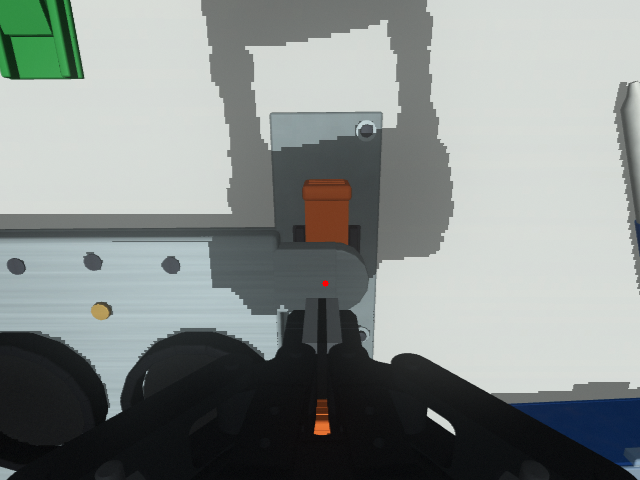

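The wrist picture shows the shut fingertips (322,300) over the NL lug, whose projected point is at (325,284). The NL tab is at (327,190), clear of the fingers. Now pressing.

>>> send_rows(
  moves=[
    [0,0.4,0,0,0,0,1],
    [0,0.7,0,0,0,0,1],
    [0,0.8,0,0,0,0,1],
    [0,0.84,0,0,0,0,1],
    [0,0.87,0,0,0,0,1],
    [0,0.87,0,0,0,0,1],
  ],
)

```text
t: 2.03
tool_pos: [0.4955, 0.142, 0.0578]
eef_rot: [-0.498, 0.498, 0.502, -0.502]
ft_force: [0.2, -0.5, 0.4]
finger_gap: 0.0003
```

>>> send_rows(
  moves=[
    [0,0.02,0,0,0,0,1],
    [0,0.04,0,0,0,0,1],
    [0,0.06,0,0,0,0,1],
    [0,0.06,0,0,0,0,1],
  ],
)

```text
t: 2.37
tool_pos: [0.4962, 0.1417, 0.0565]
eef_rot: [-0.498, 0.498, 0.502, -0.501]
ft_force: [-2.6, 0.1, 6.6]
finger_gap: -0.0002
```

>>> send_rows(
  moves=[
    [0,0.02,0,0,0,0,1],
    [0,0.03,0,0,0,0,1],
    [0,0.03,0,0,0,0,1],
  ],
)

```text
t: 2.62
tool_pos: [0.4963, 0.1418, 0.0562]
eef_rot: [-0.498, 0.498, 0.502, -0.501]
ft_force: [-4.5, 0.7, 12.6]
finger_gap: 0.0003
```

NL is sound: 12.6 N pressed it down only about 0.3 mm further. Next is FL.

>>> send_rows(
  moves=[
    [0,-0.4,0,0,0,0,1],
    [0,-0.8,-0.3,0,0,0,1],
    [0,-0.8,-1.1,0,0,0,1],
    [0,-0.8,-2.0,0,0,0,1],
    [0,-0.8,-2.9,0,0,0,1],
    [0,-0.7,-3.52,0,0,0,1],
    [0,-0.4,-3.52,0,0,0,1],
    [0,-0.15,-3.52,0,0,0,1],
  ],
)

```text
t: 3.28
tool_pos: [0.6381, 0.1421, 0.06]
eef_rot: [-0.498, 0.499, 0.502, -0.501]
ft_force: [-1.2, -0.1, -1.1]
finger_gap: 0.0
```

>>> send_rows(
  moves=[
    [0,0.0,0,0,0,0,1],
    [0,0.02,0,0,0,0,1],
    [0,0.04,0,0,0,0,1],
    [0,0.06,0,0,0,0,1],
    [0,0.06,0,0,0,0,1],
  ],
)

```text
t: 3.7
tool_pos: [0.6349, 0.1422, 0.0576]
eef_rot: [0.499, -0.498, -0.501, 0.502]
ft_force: [-0.6, -0.7, 2.1]
finger_gap: 0.0001
```

>>> send_rows(
  moves=[
    [0,0.02,0,0,0,0,1],
    [0,0.04,0,0,0,0,1],
    [0,0.06,0,0,0,0,1],
    [0,0.06,0,0,0,0,1],
  ],
)

```text
t: 4.03
tool_pos: [0.6357, 0.1423, 0.0569]
eef_rot: [0.499, -0.498, -0.501, 0.502]
ft_force: [-6.5, -0.6, 11.2]
finger_gap: -0.0001
```

FL is sound too: about 0.7 mm at 11 N. Next is FR.

>>> send_rows(
  moves=[
    [0,-0.5,0,0,0,0,1],
    [-0.4,-1.0,0,0,0,0,1],
    [-1.4,-1.1,0,0,0,0,1],
    [-2.4,-1.1,0,0,0,0,1],
    [-3.4,-1.1,0,0,0,0,1],
    [-4.4,-1.1,0,0,0,0,1],
    [-5.4,-1.0,0,0,0,0,1],
    [-6.05,-0.8,0,0,0,0,1],
  ],
)

```text
t: 4.7
tool_pos: [0.6394, -0.1038, 0.0886]
eef_rot: [-0.497, 0.5, 0.502, -0.501]
ft_force: [0.9, 0.0, 0.7]
finger_gap: 0.0003
```

>>> send_rows(
  moves=[
    [0,0.3,0,0,0,0,1],
    [0,0.6,0,0,0,0,1],
    [0,0.7,0,0,0,0,1],
    [0,0.74,0,0,0,0,1],
    [0,0.76,0,0,0,0,1],
    [0,0.76,0,0,0,0,1],
  ],
)

```text
t: 5.2
tool_pos: [0.6376, -0.0985, 0.0567]
eef_rot: [0.498, -0.497, -0.502, 0.503]
ft_force: [-0.5, 0.1, 0.7]
finger_gap: -0.0003
```

>>> send_rows(
  moves=[
    [0,0.02,0,0,0,0,1],
    [0,0.04,0,0,0,0,1],
    [0,0.06,0,0,0,0,1],
    [0,0.06,0,0,0,0,1],
  ],
)

```text
t: 5.53
tool_pos: [0.638, -0.0984, 0.0561]
eef_rot: [0.498, -0.497, -0.502, 0.502]
ft_force: [-5.2, -0.3, 11.0]
finger_gap: 0.0002
```

FR is sound: 0.6 mm over about 10 N. That leaves NR as the loose one, so I'm testing it by pressing.

>>> send_rows(
  moves=[
    [0,-0.4,0,0,0,0,1],
    [0,-0.8,0.3,0,0,0,1],
    [0,-0.8,1.1,0,0,0,1],
    [0,-0.8,2.0,0,0,0,1],
    [0,-0.8,2.9,0,0,0,1],
    [0,-0.7,3.5,0,0,0,1],
    [0,-0.4,3.5,0,0,0,1],
    [0,-0.15,3.5,0,0,0,1],
  ],
)

```text
t: 6.2
tool_pos: [0.4975, -0.0997, 0.0599]
eef_rot: [-0.498, 0.498, 0.502, -0.502]
ft_force: [1.1, -0.0, -1.0]
finger_gap: -0.0004
```

>>> send_rows(
  moves=[
    [0,0.04,0,0,0,0,1],
    [0,0.08,0,0,0,0,1],
    [0,0.1,0,0,0,0,1],
    [0,0.1,0,0,0,0,1],
  ],
)

```text
t: 6.53
tool_pos: [0.4994, -0.1008, 0.0563]
eef_rot: [-0.498, 0.498, 0.502, -0.502]
ft_force: [-0.1, 0.3, -0.4]
finger_gap: 0.0001
```

>>> send_rows(
  moves=[
    [0,0.03,0,0,0,0,1],
    [0,0.06,0,0,0,0,1],
    [0,0.08,0,0,0,0,1],
    [0,0.08,0,0,0,0,1],
  ],
)

```text
t: 6.87
tool_pos: [0.4992, -0.101, 0.0538]
eef_rot: [-0.498, 0.499, 0.502, -0.501]
ft_force: [0.1, 0.3, 3.9]
finger_gap: 0.0003
```

NR gives. I'll press a little further so the rock is clear and held.

>>> send_rows(
  moves=[
    [0,0.03,0,0,0,0,1],
    [0,0.06,0,0,0,0,1],
    [0,0.06,0,0,0,0,1],
    [0,0.06,0,0,0,0,1],
  ],
)

```text
t: 7.2
tool_pos: [0.4993, -0.1011, 0.053]
eef_rot: [-0.498, 0.499, 0.502, -0.501]
ft_force: [-3.0, 0.8, 15.9]
finger_gap: -0.0002
```

Run:
```python
from cell import *
import cv2
from h import *
s=sense(); print(s['t'],s['tool_pos'],s['ft_force'])
c=camera("wrist"); f=c["frame"][:,:,::-1].copy(); cv2.imwrite("pics/w2.png",f); print(c["origin"])
np.savez("w2.npz",**{k:c[k] for k in("frame","mtx","origin","orientation")})
```

```text
7.2 [ 0.49926388 -0.10108932  0.05298513] [-2.98825403  0.82880013 15.85709651]
[ 0.42123256 -0.10116693  0.17761077]
```

View pics/w2.png

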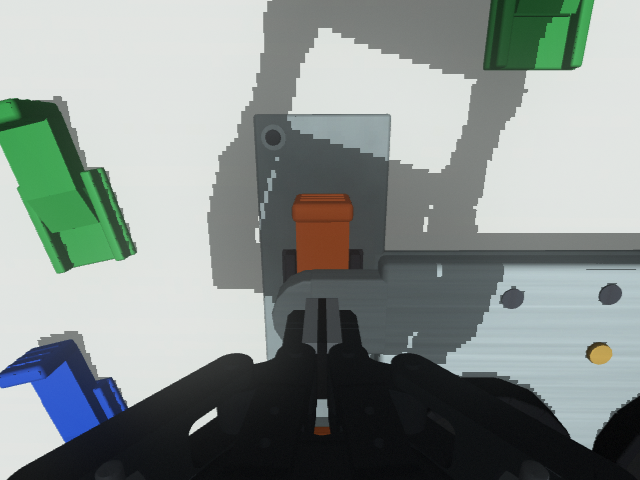

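NR (lug at about (320,285) in this view) dropped about 4.5 mm, so it is the loose one. Its orange tab is at (322,205). The green look-alikes at (540,30) and (65,190) and the blue one at (60,390) stand off the bed. The orange tab sits on the bed directly under the pressed lug, so it fits the description. Next I'm measuring its push face.

Run:
```python
from h import *
c=np.load("w2.npz")
f=c["frame"]; cv2.imwrite("pics/w2c.png",cv2.resize(f[170:320,240:420],None,fx=4,fy=4,interpolation=cv2.INTER_CUBIC)[:,:,::-1])
for r,z in((195,.007),(195,.033),(204,.033),(221,.033)): print(r,z,onplane(c,(322,r),z).round(4))
t=np.load("top0.npz")
for r in (283.5,282,284.5): print(onplane(t,(350,r),.033).round(4))
```

```text
195 0.007 [ 0.4503 -0.101   0.007 ]
195 0.033 [ 0.4459 -0.101   0.033 ]
204 0.033 [ 0.4495 -0.101   0.033 ]
221 0.033 [ 0.4564 -0.1009  0.033 ]
[ 0.4488 -0.1002  0.033 ]
[ 0.4526 -0.1003  0.033 ]
[ 0.4462 -0.1002  0.033 ]
```

View pics/w2c.png

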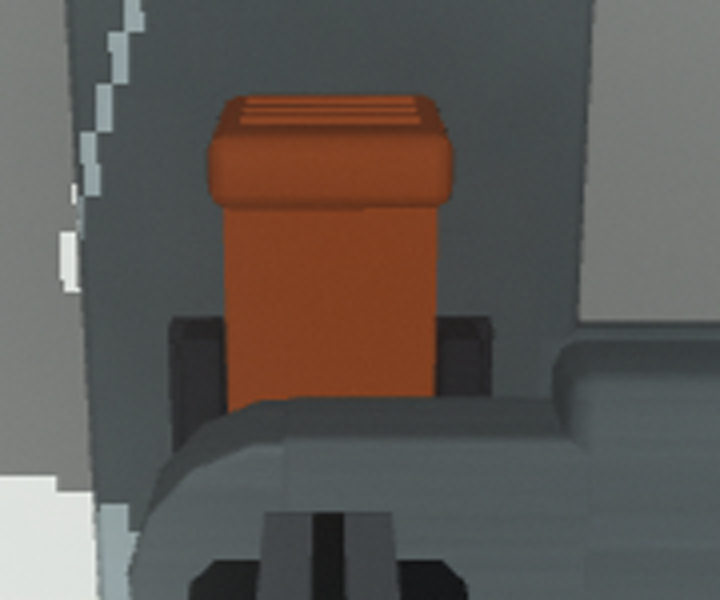

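>>> send_rows(
  moves=[
    [0,-0.4,0,0,0,0,1],
    [0,-0.8,0,0,0,0,1],
    [0,-0.9,0.7,0,0,0,1],
    [0,-0.9,1.5,0,0,0,1],
    [0,-0.9,2.1,0,0,0,1],
    [0,-0.9,2.1,0,0,0,1],
    [0,-0.9,2.1,0,0,0,1],
  ],
)

```text
t: 7.83
tool_pos: [0.4123, -0.101, 0.0862]
eef_rot: [0.499, -0.498, -0.501, 0.502]
ft_force: [1.1, -0.7, -0.4]
finger_gap: 0.0001
```

>>> send_rows(
  moves=[
    [0,0.4,0,0,0,0,1],
    [0,0.8,0,0,0,0,1],
    [0,1.15,0,0,0,0,1],
    [0,1.3,0,0,0,0,1],
    [0,1.38,0,0,0,0,1],
    [0,1.38,0,0,0,0,1],
    [0,1.38,0,0,0,0,1],
  ],
)

```text
t: 8.42
tool_pos: [0.4149, -0.1015, 0.0318]
eef_rot: [-0.498, 0.498, 0.502, -0.502]
ft_force: [-0.1, 0.4, -0.4]
finger_gap: -0.0002
```

Run:
```python
from cell import *
import cv2
from h import *
s=sense(); print(s['t'],s['tool_pos'],s['ft_force'])
c=camera("scene"); f=c["frame"][195:325,225:415,::-1]; cv2.imwrite("pics/s3.png",cv2.resize(f,None,fx=4.2,fy=4.2,interpolation=cv2.INTER_CUBIC))
```

```text
8.4167 [ 0.41489162 -0.10151385  0.03175749] [-0.11468965  0.41594502 -0.43627431]
```

View pics/s3.png

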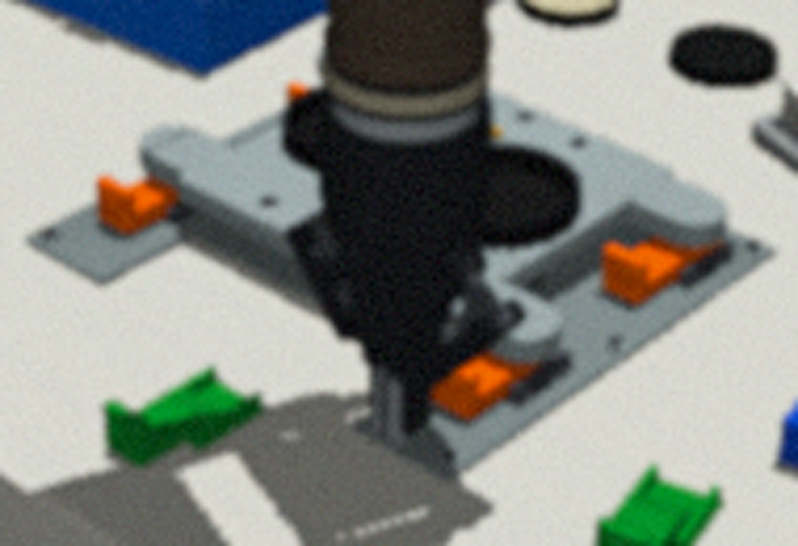

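The scene picture shows the fingertips (crop (400,420)) standing just in front of the NR orange tab (455,390), clear of everything. Pushing along +x.

>>> send_rows(
  moves=[
    [0,0,-0.3,0,0,0,1],
    [0,0,-0.5,0,0,0,1],
    [0,0,-0.6,0,0,0,1],
    [0,0,-0.7,0,0,0,1],
    [0,0,-0.7,0,0,0,1],
  ],
)

```text
t: 8.88
tool_pos: [0.4427, -0.1012, 0.0317]
eef_rot: [-0.498, 0.498, 0.502, -0.502]
ft_force: [-0.0, -0.6, -0.6]
finger_gap: -0.0001
```

>>> send_rows(
  moves=[
    [0,0,-0.08,0,0,0,1],
    [0,0,-0.15,0,0,0,1],
    [0,0,-0.2,0,0,0,1],
    [0,0,-0.2,0,0,0,1],
  ],
)

```text
t: 9.22
tool_pos: [0.4484, -0.1007, 0.0311]
eef_rot: [0.499, -0.497, -0.501, 0.503]
ft_force: [-4.7, 0.4, 4.5]
finger_gap: 0.0002
```

>>> send_rows(
  moves=[
    [0,0,-0.06,0,0,0,1],
    [0,0,-0.12,0,0,0,1],
    [0,0,-0.18,0,0,0,1],
    [0,0,-0.18,0,0,0,1],
  ],
)

```text
t: 9.55
tool_pos: [0.4547, -0.1005, 0.0307]
eef_rot: [0.5, -0.496, -0.501, 0.503]
ft_force: [-4.9, 0.3, -0.2]
finger_gap: 0.0002
```

Run:
```python
from cell import *
import cv2
from h import *
s=sense(); print(s['t'],s['tool_pos'],s['ft_force'])
c=camera("wrist"); f=c["frame"][:,:,::-1].copy(); cv2.imwrite("pics/w4.png",f)
c=camera("scene"); f=c["frame"][195:325,225:415,::-1]; cv2.imwrite("pics/s4.png",cv2.resize(f,None,fx=4.2,fy=4.2,interpolation=cv2.INTER_CUBIC))
```

```text
9.55 [ 0.45474936 -0.1004862   0.03072273] [-4.9133678   0.32665714 -0.24383158]
```

View pics/w4.png

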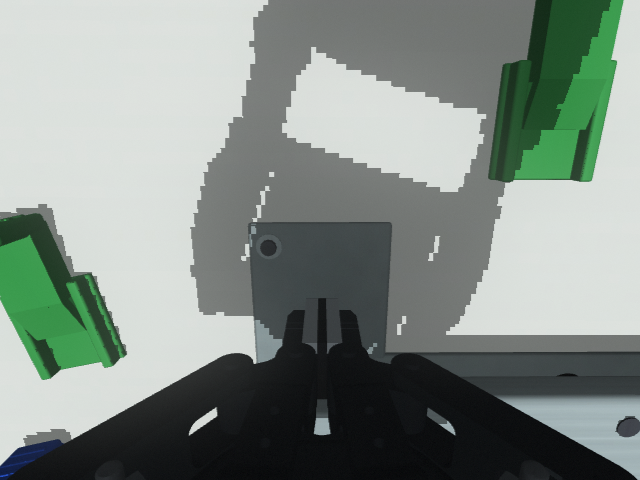

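View pics/s4.png

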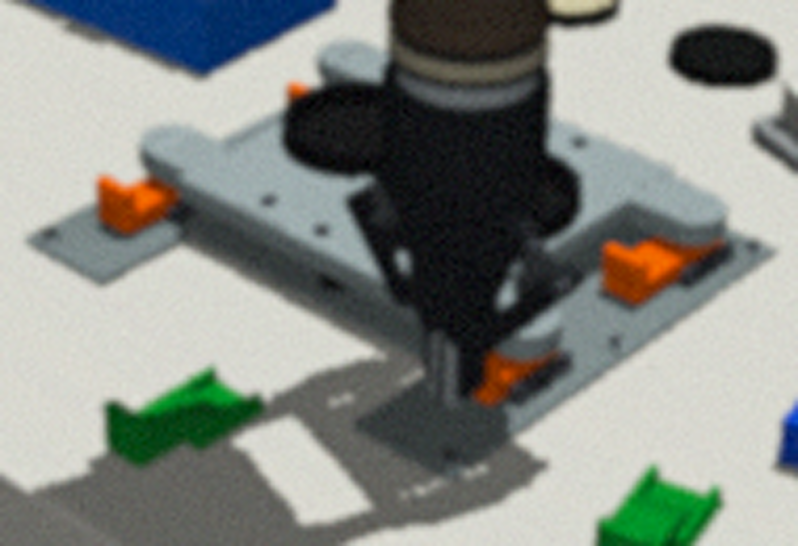

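The fingers are on the tab (crop (480,380)) and it is sliding in at about 5 N. Continuing.

>>> send_rows(
  moves=[
    [0,0,-0.06,0,0,0,1],
    [0,0,-0.12,0,0,0,1],
    [0,0,-0.18,0,0,0,1],
    [0,0,-0.18,0,0,0,1],
  ],
)

```text
t: 9.98
tool_pos: [0.4596, -0.1003, 0.0305]
eef_rot: [0.501, -0.495, -0.5, 0.504]
ft_force: [-11.7, -2.3, 8.9]
finger_gap: -0.0002
```

>>> send_rows(
  moves=[
    [0,0,-0.06,0,0,0,1],
    [0,0,-0.12,0,0,0,1],
    [0,0,-0.12,0,0,0,1],
  ],
)

```text
t: 10.23
tool_pos: [0.4597, -0.0998, 0.0297]
eef_rot: [0.504, -0.491, -0.498, 0.507]
ft_force: [-19.6, -2.5, 15.5]
finger_gap: 0.0001
```

The push stopped at TCP x = 0.4597 with the force rising to about 20 N. That could be home or stuck, so I'm backing off to look.

>>> send_rows(
  moves=[
    [0,0,0.2,0,0,0,1],
    [0,0,0.6,0,0,0,1],
    [0,-0.4,0.9,0,0,0,1],
    [0,-1.2,0.9,0,0,0,1],
    [0,-1.6,0.2,0,0,0,1],
    [0,-1.6,-0.7,0,0,0,1],
    [0,-1.6,-1.0,0,0,0,1],
    [0,-1.6,-1.0,0,0,0,1],
  ],
)

```text
t: 10.9
tool_pos: [0.5153, -0.1015, 0.0977]
eef_rot: [-0.495, 0.501, 0.504, -0.5]
ft_force: [0.8, 0.4, -0.5]
finger_gap: 0.0001
```

Run:
```python
from cell import *
import cv2
from h import *
s=sense(); print(s['t'],s['tool_pos'],s['eef_rot'],s['ft_force'])
c=camera("wrist"); f=c["frame"][:,:,::-1].copy(); cv2.imwrite("pics/w5.png",f)
np.savez("w5.npz",**{k:c[k] for k in("frame","mtx","origin","orientation")})
```

```text
10.9 [ 0.51534749 -0.10154481  0.09772766] [-0.49507717  0.50123258  0.50380772 -0.49984225] [ 0.79878938  0.41105539 -0.50249421]
```

View pics/w5.png

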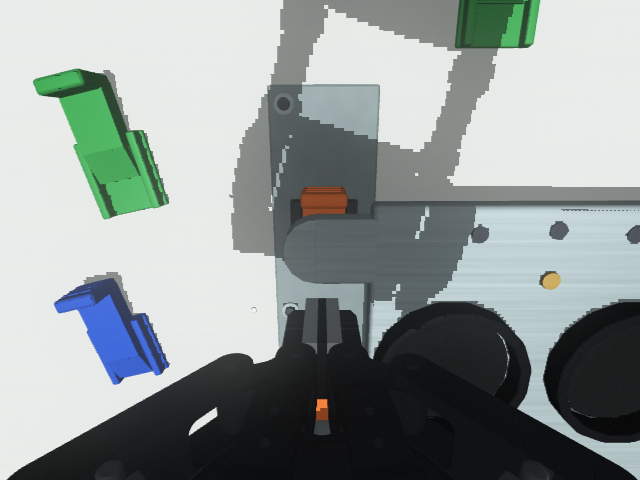

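Run:
```python
from h import *
c=np.load("w5.npz")
f=c["frame"]; cv2.imwrite("pics/w5c.png",cv2.resize(f[175:285,265:395],None,fx=5.4,fy=5.4,interpolation=cv2.INTER_CUBIC)[:,:,::-1])
for r,z in((187,.033),(193,.033),(207,.033),(221,.041),(283,.041),(85,.004)): print(r,z,onplane(c,(324,r),z).round(4))
```

```text
187 0.033 [ 0.466  -0.1006  0.033 ]
193 0.033 [ 0.4691 -0.1005  0.033 ]
207 0.033 [ 0.4764 -0.1005  0.033 ]
221 0.041 [ 0.4819 -0.1004  0.041 ]
283 0.041 [ 0.5158 -0.1001  0.041 ]
85 0.004 [ 0.4152 -0.101   0.004 ]
```

View pics/w5c.png

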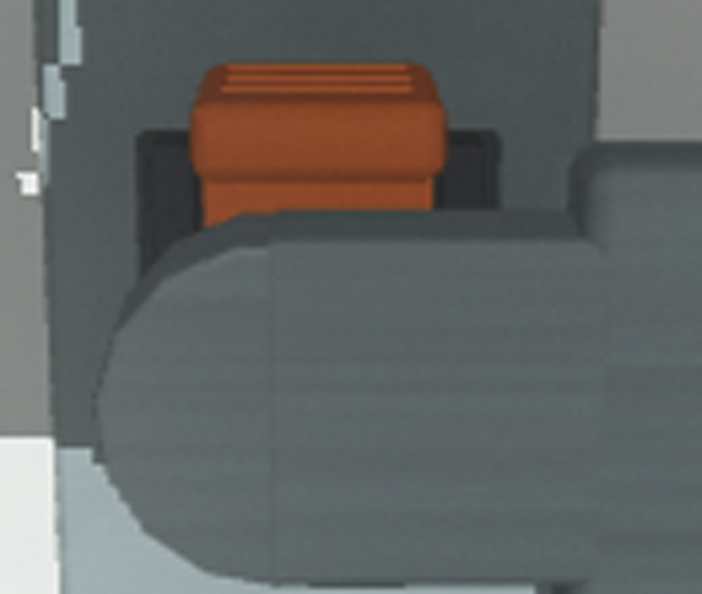

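The crop shows the tab's push-face edge at row 193, x≈0.469, and the lug spanning 0.482–0.516 (centre 0.499). The face is therefore about 30 mm short of the lug, which is home. The slide was about 19.5 mm and ended in a hard stop. Now pressing NR again.

>>> send_rows(
  moves=[
    [0,0.2,0.2,0,0,0,1],
    [0,0.5,0.4,0,0,0,1],
    [0,0.8,0.4,0,0,0,1],
    [0,0.93,0.4,0,0,0,1],
    [0,0.97,0.4,0,0,0,1],
    [0,0.97,0.4,0,0,0,1],
  ],
)

```text
t: 11.45
tool_pos: [0.4893, -0.1, 0.0566]
eef_rot: [0.501, -0.495, -0.5, 0.504]
ft_force: [-8.9, 1.8, 15.8]
finger_gap: -0.0001
```

It already takes 15.8 N at z = 0.0566 with no give, but 10 mm forward of centre. I'll lift and repeat it centred.

>>> send_rows(
  moves=[
    [0,-0.2,0,0,0,0,1],
    [0,-0.3,-0.2,0,0,0,1],
    [0,-0.3,-0.25,0,0,0,1],
    [0,-0.15,-0.25,0,0,0,1],
    [0,-0.06,-0.25,0,0,0,1],
    [0,-0.06,-0.25,0,0,0,1],
  ],
)

```text
t: 11.95
tool_pos: [0.5021, -0.1003, 0.0575]
eef_rot: [0.499, -0.497, -0.501, 0.502]
ft_force: [-0.5, 0.2, -0.5]
finger_gap: 0.0001
```

>>> send_rows(
  moves=[
    [0,0.02,0,0,0,0,1],
    [0,0.04,0,0,0,0,1],
    [0,0.06,0,0,0,0,1],
    [0,0.06,0,0,0,0,1],
  ],
)

```text
t: 12.28
tool_pos: [0.5026, -0.1005, 0.057]
eef_rot: [0.499, -0.498, -0.501, 0.502]
ft_force: [-2.9, 1.2, 5.2]
finger_gap: -0.0002
```

>>> send_rows(
  moves=[
    [0,0.03,0,0,0,0,1],
    [0,0.04,0,0,0,0,1],
    [0,0.04,0,0,0,0,1],
    [0,0.04,0,0,0,0,1],
  ],
)

```text
t: 12.62
tool_pos: [0.5026, -0.1005, 0.0567]
eef_rot: [0.499, -0.497, -0.501, 0.502]
ft_force: [-6.5, 1.8, 14.3]
finger_gap: -0.0002
```

>>> send_rows(
  moves=[
    [0,-0.4,0,0,0,0,1],
    [0,-1.0,0,0,0,0,1],
    [0,-1.8,0,0,0,0,1],
    [0,-2.6,0.6,0,0,0,1],
    [0,-3.4,1.4,0,0,0,1],
    [0,-3.6,2.2,0,0,0,1],
    [0,-3.6,2.2,0,0,0,1],
    [0,-3.6,2.2,0,0,0,1],
  ],
)

```text
t: 13.28
tool_pos: [0.4146, -0.1014, 0.1999]
eef_rot: [-0.498, 0.499, 0.502, -0.501]
ft_force: [0.2, 0.2, 1.3]
finger_gap: 0.0002
```

Run:
```python
from cell import *
import cv2
from h import *
s=sense(); print(s['t'],s['tool_pos'],s['ft_force'],abs(s['dq']).max())
c=camera("top"); f=c["frame"][185:310,235:375,::-1]; cv2.imwrite("pics/t6.png",cv2.resize(f,None,fx=5.5,fy=4.675,interpolation=cv2.INTER_CUBIC))
c=camera("scene"); f=c["frame"][150:370,170:470,::-1]; cv2.imwrite("pics/s6.png",cv2.resize(f,None,fx=2.6,fy=2.6,interpolation=cv2.INTER_CUBIC))
```

```text
13.2833 [ 0.41461363 -0.10137114  0.19987505] [0.23106647 0.18551251 1.27879883] 0.06296560025491503
```

View pics/t6.png

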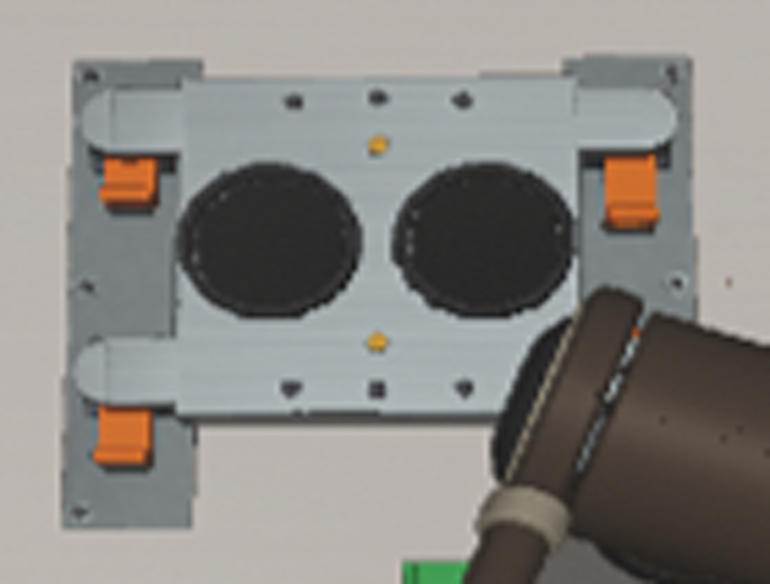

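View pics/s6.png

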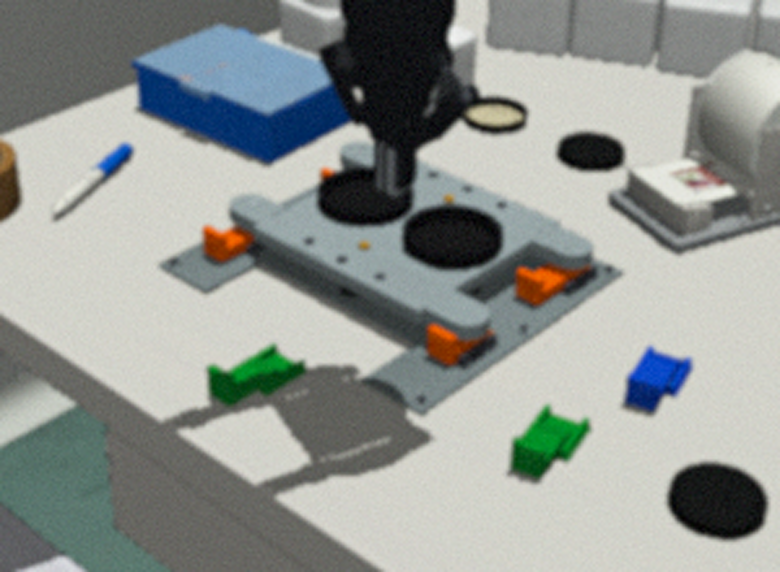

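The top and scene pictures show the NR tab (scene crop (455,343)) tucked up against its shoe. The other three tabs sit where they were, the plate has not shifted, and the arm is clear. Handing in.

```bash
python3 -c "
from cell import *
print(job_done())"
```

```text
the job is handed in; nothing more can be done
None
```

The loose corner was the near-right one (robot's side, right). Its shim is now fully home, that corner no longer gives, and the job is handed in at about 13.4 s of the 61 s allowed.

- **Finding it:** I pressed the four lugs in turn. Near-left, far-left and far-right were stiff, with well under 1 mm of give between light contact and 11–13 N. Near-right dropped about 4.5 mm, reading about 4 N at roughly 4 mm of that.
- **Pushing it:** I pushed that corner's orange tab about 19.5 mm, until it stopped hard at about 20 N. The wrist camera put its push face about 30 mm short of the lug point, within 1–2 mm, which is home.
- **Proving it:** Pressing the near-right lug again, 14 N moved it about 0.8 mm. An earlier press landed 10 mm off centre at 16 N with no visible give, so I repeated it centred.
- **Last checks:** In the last pictures the other three shims and the plate had not moved. The marker and lid looked undisturbed, and the arm was clear of everything. The jar was outside the crops I checked at the end.
- **Not measured:** I had no direct reading of the load on each shim, so that each one carries the plate is inferred from the stiffness. While pushing the tab, the force sensor also showed up to 15 N upward, which I did not explain.

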